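# Puff the index pin clean, then hold it withdrawn

## Robot

A 7-joint arm with a two-finger parallel gripper is mounted at the origin on a cart in front of the work surface, level with it; the furniture and walls round the work are solid. World frame = base frame: x ahead of the robot, y to its left, z up, the work surface at z = 0. Lengths are in mm, angles in degrees, forces in N, time in s.
With the tool pointing down it reaches from about 425 to 875 mm from the base axis. Payload 4.7 kg.
Tool frame: the origin (TCP) lies midway between the tips of the shut fingers; the grasp point (between the pads) lies 19 mm behind it; z points along the fingers, y is the line along which they close (so a half turn about z gives the same grasp; the last joint's range is limited). The gripper opens to 85 mm and grips with 20 to 120 N. Pads are 22 mm wide; open, the fingers measure 114 mm over their backs; the gripper's body (76 mm by 85 mm) begins 54 mm behind the grasp point. The pads swing forward as they close: fully open they stand 13 mm farther back than shut.
Start: joints at [-73.046, 18.392, -4.016, 83.108, 1.295, 78.541, -3.26], TCP at [180.782, 624.374, 231.349] pointing down, gripper open.
Joint ranges: [-163.93, 163.93], [-17.29, 119.83], [-79.2, 71.16], [3.27, 140.29], [-89.18, 269.18], [5.43, 117.66], [-154.24, 154.24]. Speed limits (degrees/s): [147.25, 147.25, 180, 180, 180, 180, 180].

## Interface

Orientations are given as a 3x3 rotation matrix whose columns are the frame's x, y, z axes.
In Python, from cell import * gives the robot as it stands. The module is installed in compiled form; this text tells all that it offers.
- The arm moves only by the shell command python3 -m pendant 'ROWS' [OPENING] [FORCE]. ROWS is JSON, a list of rows, each a list of 6 numbers: the shift along the tool's x, y, z in m, then the turn, a rotation vector about the tool's x, y, z in rad. In form: [[x, y, z, wx, wy, wz], ...]. A call has 1 to 8 rows; each row shifts and turns the commanded pose from where the row before left it, along the tool's axes as they then stand; what a row does not reach is not made up. A row lasts 1/12 s, in which the tool goes at most 41.7 mm and 7.16 degrees, less where a joint would pass 70% of its speed; a pose out of reach is approached as far as the arm can. A call with a gripper value outside its range is refused whole. OPENING is the finger opening in m, from 0 to 0.0854, set as the call begins (- or left out, the last holds). The fingers move at their own pace and stop on an object; FORCE is the grip in N (left out, the last holds). Time passes only in rows, so rows that do not move let the fingers close. It gives the time, the measured TCP pose, the force, the opening and the grip force at its end, in the units of the state.
- sense(): the state, without advancing time (a new reading comes with each control period).
- snapshot(name): name is "scene" or "top" or "wrist"; returns the picture (420x560x3 uint8, red, green, blue); there is no depth.
- camera_info(name): a dict with "camera_matrix" (3x3 intrinsics, pixels), "position" and "orientation" of the camera in the world. Camera axes: x right, y down, z forward; pixel columns grow to the right and rows downward; lengths in mm; the calibration is good to about 2 mm. The wrist camera is an equidistant fisheye: a pixel r from the principal point sees the ray r / f radians off the axis. A picture is of the moment at which its call begins: read the wrist's pose just before it. camera_info takes no time and is no camera call; for the wrist camera it gives the pose at the moment of the call.
- finish_job(): hands the job in; it is judged then, once.
The state is a dict: "clock": time; "joints": joint angles; "dq": joint speeds; "joint_torque": joint torques, N m; "ee_pos": TCP position; "orientation": TCP orientation; "ft_force": force on the tool from outside, world axes, zero at the start; "moment": the same for the moment, N m; "gripper_width": opening from 0.0 (shut) to 1.0 (fully open); "grip_force": force on a finger pad.
Only numpy, scipy, OpenCV 4.12 (cv2) and the standard library are available. Lean on these libraries where they do the work, as an engineer would, in place of code of your own. Each camera call takes 0.05 s, during which the arm holds its last target. There are 200 camera calls.

## Task

On the index station that has the spray canister, press the canister's white cap fully down and let it spring back up, to blow out the pin's seat. Then take that station's black plunger knob, pull it straight back as far as it goes so that the index pin is fully out of its seat hole, and finish still gripping it there: do not let go, the program ends with the pin held back. Leave the other station's plunger, and the tape roll, dropper bottle and swab cup on the worktop, as they are.

Things in the scene. Friction and masses are not known exactly. Their poses are not given: they have to be found in the camera images.
- can_station: Index station WITH the spray canister (44 mm wide, at x=0, y=+60 mm), fixed; left or right of the two, place and yaw vary. Base plate 150 (x) x 190 (y) x 10 mm; origin: centre of its underside; -x side faces roughly to the robot. Steel bar with seat holes along y, front at x=26 mm, 30 to 68 mm high. Plunger block 22 x 36 mm, 78 mm high, at x=1, y=-45 mm; its knob points to -x.
- can_station_knob (a point): Centre of the black plunger knob of that station: fluted cylinder 24 mm across, 26 mm long, axis level along the station's x, 55 mm above the worktop; at rest at x=-41, y=-45 mm in the station's frame, same axes. Pulled along its -x, it moves with the plunger. Free at its sides, above and in front; behind it a 20 mm wide lock nut (12 mm away), then the block (18 mm away).
- can_station_plunger (a joint): Travel of that plunger (m): 0 = sprung home, pin 10 mm deep in its seat hole; 0.020 = against its rear stop, pin tip 10 mm clear of the hole. Spring 3.5 N at the start of the travel, 8.5 N at the stop; it springs home when let go.
- cap_top (a point): Centre of the flat top of the canister's white plastic cap, a round push cap 28 mm across and 16 mm high; its top is 140 mm above the worktop when up. At x = 0, y = +60 mm in the station's frame. A fixed thin white straw slopes from its side, 50 mm long, down toward the pin's seat (station -y).
- cap (a joint): How far the cap is pressed down (m): 0 = up, 0.006 = fully down. Spring 1.8 N at first, 5.4 N fully down; it springs back up.
- bare_station_knob (a point): Centre of the same kind of knob on the OTHER station, which is built alike but has an empty canister holder. Leave it alone.
- bare_station_plunger (a joint): Travel of the other station's plunger (m), 0 = home. Leave it home.
- kapton_tape_mid (a point): Centre of a loose amber tape roll lying flat, 72 mm across, 12 mm high; bystander between the stations.
- amber_dropper_mid (a point): Centre of a loose standing amber dropper bottle, 30 mm across, 104 mm high; bystander between the stations.
- swab_cup_mid (a point): Centre of a loose standing clear cup of swabs, 51 mm across, 109 mm high; bystander between the stations.

How it is judged:
By the outcome, as a careful person would: the job done as asked, in the order asked, and still so for the second after the job is handed in, while the arm keeps its last pose, push and grip.
It also fails if it takes over 38 s, if anything falls off the work surface, if the arm or the gripper's body presses on something with over 40 N, if the wrist force passes 120 N, or if a joint passes its speed limit or range.

## Working session

There is one attempt and no reset: what is moved stays moved. The work goes in short steps, Python scripts to look and compute and a shell command to move; the robot and the scene stay as the last step left them, time stands still between calls to the robot, and variables do not carry over. Pictures are saved under pics/ and viewed, at most 10 in all, crops included, and the job is handed in when it is done.

```bash
mkdir -p pics; python3 - <<'E'
from cell import *
import cv2, numpy as np
s=sense();print(s['clock'],s['ee_pos'],np.round(s['orientation'],3),s['gripper_width'])
for n in("scene","top"):
    c=camera_info(n);print(n,np.round(c['camera_matrix'],1).tolist(),np.round(c['position'],1),np.round(c['orientation'],3).tolist())
    cv2.imwrite(f'pics/{n}0.png',cv2.cvtColor(snapshot(n),cv2.COLOR_RGB2BGR))
E
```

```text
0.0 [180.64447875 623.82296446 230.23052256] [[-0.961  0.278 -0.   ]
 [ 0.278  0.961 -0.002]
 [-0.    -0.002 -1.   ]] 1.002675559685767
scene [[472.9, 0.0, 288.3], [0.0, 472.9, 203.2], [0.0, 0.0, 1.0]] [-313.5 -909.9  653.4] [[0.767, -0.238, 0.596], [-0.641, -0.31, 0.702], [0.018, -0.921, -0.39]]
top [[540.9, 0.0, 279.4], [0.0, 540.9, 206.1], [0.0, 0.0, 1.0]] [ 306.8   41.1 1279.8] [[0.005, -0.99, 0.141], [-1.0, -0.008, -0.023], [0.024, -0.141, -0.99]]
```

View pics/scene0.png

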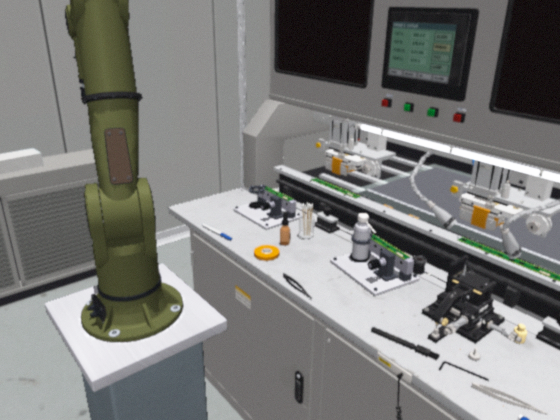

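View pics/top0.png

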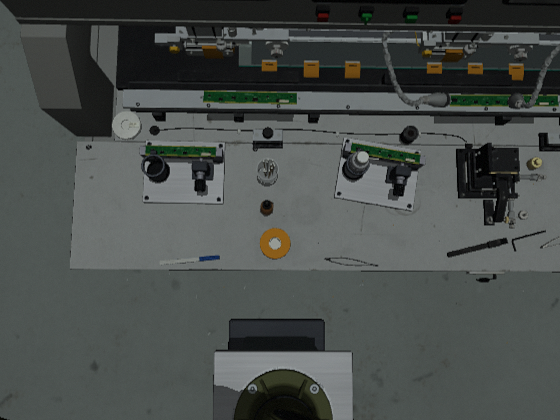

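The can station is the right one (top view: cap about (361,157), knob about (399,194)); the bare station is on the left, with tape, dropper and cup between them. I'll zoom in on the can station.

```bash
python3 - <<'E'
import cv2, numpy as np
a=cv2.imread('pics/top0.png')[130:220,325:435]
b=cv2.imread('pics/scene0.png')[205:295,325:435]
z=lambda i:cv2.resize(i,None,fx=3.6,fy=6.0*.6,interpolation=cv2.INTER_CUBIC)
cv2.imwrite('pics/z1.png',np.hstack([z(a),z(b)]))
E
```

```text
(no output)
```

View pics/z1.png

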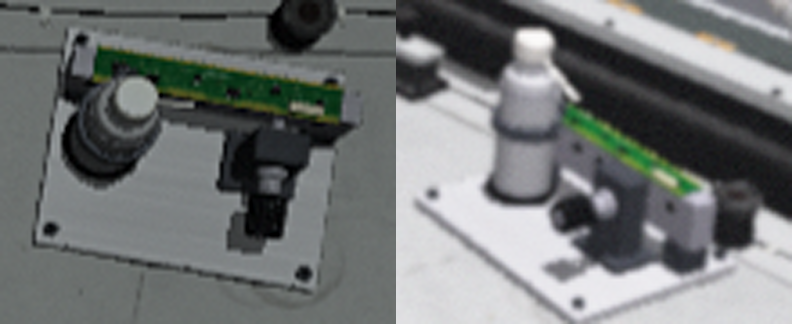

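```bash
cat >h.py <<'E'
from cell import *
import numpy as np
def ray(n,p):
    c=camera_info(n);d=np.linalg.solve(c['camera_matrix'],[p[0],p[1],1]);d=np.array(c['orientation'])@d
    return np.array(c['position']),d/np.linalg.norm(d)
def plane(n,p,z):
    o,d=ray(n,p);return o+d*(z-o[2])/d[2]
def tri(r1,r2):
    (o1,d1),(o2,d2)=r1,r2
    A=np.stack([d1,-d2],1);t=np.linalg.lstsq(A,o2-o1,rcond=None)[0]
    a,b=o1+d1*t[0],o2+d2*t[1];return (a+b)/2,np.linalg.norm(a-b)
def station(o,yaw):
    R=np.array([[np.cos(yaw),-np.sin(yaw)],[np.sin(yaw),np.cos(yaw)]])
    return lambda x,y:R@[x,y]+o
E
python3 - <<'E'
from h import *
t=lambda u,v:(u/3.6+325-.36,v/3.6+130-.36); s=lambda u,v:((u-396)/3.6+325-.36,v/3.6+205-.36)
cap=plane('top',t(133,97),140);print('cap',cap,tri(ray('top',t(133,97)),ray('scene',s(533,37))))
print('knob top z67',plane('top',t(265,215),67))
BL,BR,TL=[plane('top',t(*p),10) for p in[(34,243),(318,292),(66,30)]]
print(BL,BR,TL,np.linalg.norm(BR-BL),np.linalg.norm(TL-BL))
d=BL-BR;yaw=np.arctan2(-d[0],d[1]);d2=TL-BL;print(np.degrees([yaw,np.arctan2(d2[1],d2[0])]))
c=(BR+TL)/2;print('centre',c)
for o,y in((c[:2],yaw),):
    S=station(o,y);print('pred cap',S(0,60),'knob',S(-41,-45))
# from cap & knob
print(camera_info('wrist'))
print(np.round(sense()['orientation'],4))
E
```

```text
cap [ 578.72592349 -162.54347345  140.        ] (array([ 579.8988744 , -163.49709856,  137.10464135]), np.float64(1.246830745678356))
knob top z67 [ 520.27808352 -258.50300596   67.        ]
[ 510.13257115 -118.33657778   10.        ] [ 478.90676392 -306.49986867   10.        ] [ 655.40145408 -141.29577493   10.        ] 190.73666420951048 147.07199965360525
[-9.42239771 -8.98109438]
centre [ 567.154109  -223.8978218   10.       ]
pred cap [ 576.97680587 -164.70732741] knob [ 519.34024852 -261.5785164 ]
{'camera_matrix': array([[325.1922621 ,   0.        , 285.98131292],
       [  0.        , 325.1922621 , 205.623052  ],
       [  0.        ,   0.        ,   1.        ]]), 'position': array([110.311048  , 644.74271765, 373.16221033]), 'orientation': array([[ 0.2780625 ,  0.91990247,  0.27651528],
       [ 0.96056068, -0.26566086, -0.08214311],
       [-0.00210436,  0.28845062, -0.95749246]])}
[[-9.606e-01  2.780e-01 -4.000e-04]
 [ 2.780e-01  9.606e-01 -1.700e-03]
 [-1.000e-04 -1.700e-03 -1.000e+00]]
```

The cap is at about (578.5, -163), the knob at about (520, -260), and yaw is about -9.2°. The views agree with the given sizes: plate 191 x 147 mm, cap height 137 mm. I'll align the yaw, shut the fingers and travel over.

```bash
python3 -m pendant '[[0,0,0,0,0,-0.12],[-0.029,-0.023,0,0,0,0],[-0.029,-0.023,0,0,0,0],[-0.029,-0.023,0,0,0,0],[-0.029,-0.023,0,0,0,0],[-0.029,-0.023,0,0,0,0],[-0.029,-0.023,0,0,0,0],[-0.029,-0.023,0,0,0,0]]' 0 30
python3 -m pendant '[[-0.029,-0.023,0,0,0,0],[-0.029,-0.023,0,0,0,0],[-0.029,-0.023,0,0,0,0],[-0.01,-0.035,0,0,0,0],[-0.01,-0.035,0,0,0,0],[-0.01,-0.035,0,0,0,0],[-0.01,-0.035,0,0,0,0],[-0.01,-0.035,0,0,0,0]]'
python3 -m pendant '[[-0.005,-0.035,0,0,0,0],[-0.005,-0.035,0,0,0,0],[-0.005,-0.035,0,0,0,0],[-0.005,-0.035,0,0,0,0],[-0.005,-0.035,0,0,0,0],[0,0,0,0,0,0]]'
python3 - <<'E'
from h import *
s=sense();R=np.array(s['orientation']);print(R.round(3));print(R.T@(np.array([578.5,-163,160])-s['ee_pos']))
E
```

```text
clock: 0.77
ee_pos: [356.0, 431.0, 231.0]
orientation: [[-0.987, 0.161, -0.0], [0.161, 0.987, -0.0], [0.0, -0.0, -1.0]]
ft_force: [0.6, 0.6, -0.3]
gripper_width: 0.006
grip_force: 0.0
clock: 1.43
ee_pos: [450.8, 168.0, 230.9]
orientation: [[-0.987, 0.161, -0.001], [0.161, 0.987, -0.0], [0.001, -0.0, -1.0]]
ft_force: [0.5, 0.1, 0.8]
gripper_width: -0.001
grip_force: 0.0
clock: 1.93
ee_pos: [447.0, -14.6, 231.4]
orientation: [[-0.985, 0.171, 0.0], [0.171, 0.985, -0.002], [-0.001, -0.002, -1.0]]
ft_force: [-0.0, 0.3, 0.6]
gripper_width: 0.003
grip_force: 0.0
[[-0.985  0.171  0.   ]
 [ 0.171  0.985 -0.002]
 [-0.001 -0.002 -1.   ]]
[-154.92740743 -123.505923     71.71846038]
```

```bash
python3 -m pendant '[[-0.026,-0.0206,0,0,0,0],[-0.026,-0.0206,0,0,0,0],[-0.026,-0.0206,0,0,0,0],[-0.026,-0.0206,0.01,0,0,0],[-0.026,-0.0206,0.01,0,0,0],[-0.025,-0.0205,0.01,0,0,0],[0,0,0,0,0,0.0],[0,0,0,0,0,0]]'
python3 - <<'E'
from h import *
import cv2
s=sense();R=np.array(s['orientation']);print(s['ee_pos'],R.T@(np.array([578.5,-163,160])-s['ee_pos']))
c=camera_info('wrist');im=snapshot('wrist');np.savez('w1.npz',im=im,**c)
cv2.imwrite('pics/w1.png',cv2.cvtColor(im,cv2.COLOR_RGB2BGR))
# expected pixels
for n,p in(('cap',(578.5,-163,140)),('knob',(520,-260,67)),('tip',s['ee_pos'])):
    q=np.array(c['orientation']).T@(np.array(p)-c['position']);th=np.arctan2(np.hypot(*q[:2]),q[2]);K=c['camera_matrix']
    print(n,K[:2,2]+K[0,0]*th*q[:2]/np.hypot(*q[:2]))
E
```

```text
clock: 2.6
ee_pos: [580.1, -155.0, 199.2]
orientation: [[-0.986, 0.164, -0.004], [0.164, 0.986, -0.002], [0.004, -0.002, -1.0]]
ft_force: [-0.1, 0.4, 0.0]
gripper_width: -0.0
grip_force: 0.0
[ 580.09356573 -155.02734279  199.20847241] [ 0.10977584 -8.03686646 39.22758914]
cap [273.7258012  223.71566961]
knob [159.32666141 150.83445953]
tip [285.72318885 264.81178798]
```

View pics/w1.png

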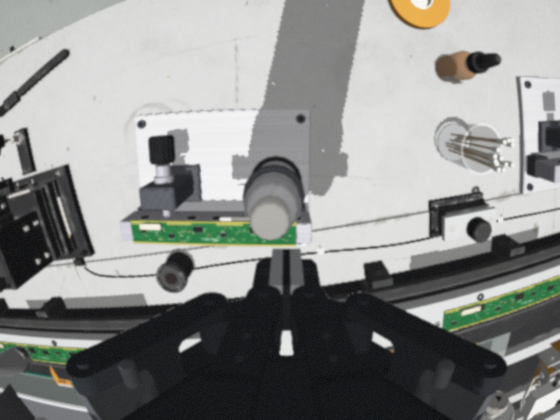

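Wrist view: the cap top is at about (271,217), the knob top at about (161,149), and the shut fingers are clear of everything. I'll refine both positions by casting rays.

```bash
cat >>h.py <<'E'
def wplane(c,p,z):
    K=c['camera_matrix'];v=(np.array(p)-K[:2,2])/K[0,0];r=np.linalg.norm(v)
    d=np.array(c['orientation'])@np.r_[np.sin(r)*v/r,np.cos(r)];o=np.array(c['position']);return o+d*(z-o[2])/d[2]
E
python3 - <<'E'
from h import *
import cv2
w=np.load('w1.npz');im=w['im'];print(im[217,271],im[200,255],im[190,275],im[235,271])
sub=cv2.cvtColor(im,cv2.COLOR_RGB2GRAY)[190:245,240:305]
c=cv2.HoughCircles(cv2.GaussianBlur(sub,(3,3),0),cv2.HOUGH_GRADIENT,1,10,param1=60,param2=10,minRadius=15,maxRadius=28);print(c)
g=cv2.cvtColor(im,cv2.COLOR_RGB2GRAY)
m=(g[125:175,140:185]<60).astype(np.uint8)
n,l,st,ce=cv2.connectedComponentsWithStats(m)
print(st,ce+[140,125])
for p in((271,217),(273,219)):print(wplane(w,p,140))
# knob silhouette top: rectangle
for p in((161,148),(161,137),(161,158)):print(wplane(w,p,67))
for p in((136,112),(310,110)):print('corner',wplane(w,p,10))
cv2.imwrite('pics/z2.png',cv2.cvtColor(np.hstack([cv2.resize(im[190:245,240:305],(520,440)),cv2.resize(im[125:180,145:180],(280,440))]),cv2.COLOR_RGB2BGR))
E
```

```text
[178 174 171] [140 139 140] [145 144 147] [177 175 170]
[[[24.5 26.5 25.2]
  [34.5 23.5 27.4]
  [28.5 14.5 21.8]
  [ 2.5  3.5 16.3]]]
[[   0    0   45   50 1564]
 [   0    0    1    1    1]
 [  10   11   25   28  611]
 [  32   42   13    8   74]] [[161.32161125 148.50639386]
 [140.         125.        ]
 [161.83306056 149.54664484]
 [178.01351351 170.44594595]]
[ 573.59826148 -163.94572395  140.        ]
[ 575.17774639 -162.89264543  140.        ]
[ 517.84810891 -257.79150102   67.        ]
[ 508.21391914 -255.56168896   67.        ]
[ 526.65741156 -259.91199187   67.        ]
corner [ 474.59519874 -302.62039822   10.        ]
corner [ 510.20750115 -119.21353466   10.        ]
```

View pics/z2.png

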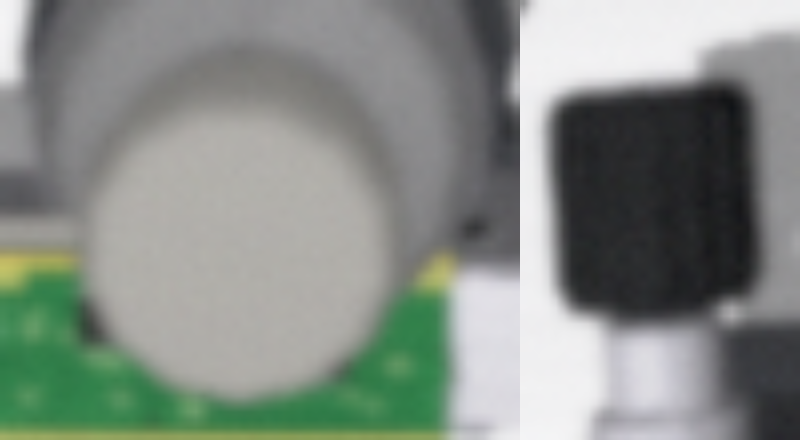

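```bash
python3 - <<'E'
from h import *
w=np.load('w1.npz');print(w['position'])
print('cap',wplane(w,(269.5,220.9),140),[wplane(w,p,140) for p in((250.5,220.9),(288.5,220.9))])
print('knob',wplane(w,(161.1,149.6),55),[wplane(w,p,60) for p in((160,135.1),(162,164.2))])
s=sense();R=np.array(s['orientation']);print(R.T@(np.array([577,-164,140])-s['ee_pos']),s['ee_pos'])
E
```

```text
[ 508.37268703 -142.60553197  342.32355827]
cap [ 576.10775252 -165.40635823  140.        ] [array([ 574.08519378, -177.84823005,  140.        ]), array([ 578.14142754, -153.04714132,  140.        ])]
knob [ 519.74923901 -263.05903869   55.        ] [array([ 506.29008286, -259.02883673,   60.        ]), array([ 532.95498611, -263.2929385 ,   60.        ])]
[  1.27241261 -10.63844893  60.20299271] [ 580.13670263 -153.69736653  200.19312918]
```

```bash
python3 -m pendant '[[0.001,-0.0055,0.01,0,0,0],[0,-0.005,0.015,0,0,0],[0,0,0.015,0,0,0],[0,0,0.012,0,0,0],[0,0,0,0,0,0],[0,0,0,0,0,0]]'
python3 -m pendant '[[0,0,0.002,0,0,0],[0,0,0.002,0,0,0],[0,0,0.002,0,0,0],[0,0,0.001,0,0,0],[0,0,0,0,0,0]]'
python3 -m pendant '[[0,0,0.002,0,0,0],[0,0,0.002,0,0,0],[0,0,0,0,0,0],[0,0,0,0,0,0]]'

```

```text
clock: 3.15
ee_pos: [577.5, -162.9, 149.1]
orientation: [[-0.987, 0.16, -0.001], [0.16, 0.987, 0.001], [0.001, 0.001, -1.0]]
ft_force: [0.5, -0.1, -0.1]
gripper_width: -0.001
grip_force: 0.0
clock: 3.57
ee_pos: [578.0, -163.8, 142.3]
orientation: [[-0.987, 0.161, 0.0], [0.161, 0.987, 0.0], [-0.0, 0.0, -1.0]]
ft_force: [-0.5, 0.1, -0.6]
gripper_width: -0.003
grip_force: 0.0
clock: 3.9
ee_pos: [578.3, -164.0, 138.7]
orientation: [[-0.987, 0.161, 0.001], [0.161, 0.987, -0.0], [-0.001, 0.0, -1.0]]
ft_force: [0.3, 0.4, 2.0]
gripper_width: -0.004
grip_force: 1.3
```

Contact (2 N at about 139 mm). Pressing on.

```bash
for i in 1 2 3; do python3 -m pendant '[[0,0,0.001,0,0,0],[0,0,0.001,0,0,0],[0,0,0,0,0,0]]' | egrep 'pos|ft'; done
```

```text
ee_pos: [578.3, -164.0, 136.6]
ft_force: [1.0, -0.7, 3.9]
ee_pos: [578.3, -164.0, 134.5]
ft_force: [-0.0, -0.0, 4.8]
ee_pos: [578.4, -164.0, 134.0]
ft_force: [-2.0, 0.7, 11.9]
```

```bash
python3 -m pendant '[[0,0,0.0005,0,0,0],[0,0,0,0,0,0],[0,0,0,0,0,0]]' | egrep 'pos|ft'
python3 -m pendant '[[0,0,-0.004,0,0,0],[0,0,-0.006,0,0,0],[0,0,-0.012,0,0,0],[0,0,-0.02,0,0,0],[0,0,-0.02,0,0,0],[0,0,0,0,0,0]]'
python3 - <<'E'
from h import *
s=sense();R=np.array(s['orientation']);print(R.T@(np.array([520,-261.5,36])-s['ee_pos']),s['ee_pos'])
E
```

```text
ee_pos: [578.4, -164.0, 134.0]
ft_force: [-3.2, 1.1, 14.7]
clock: 5.4
ee_pos: [579.6, -164.6, 197.8]
orientation: [[-0.987, 0.161, 0.005], [0.161, 0.987, -0.001], [-0.005, 0.0, -1.0]]
ft_force: [0.1, 0.2, 0.6]
gripper_width: 0.0
grip_force: 0.0
[  44.04240568 -105.25753737  161.53048554] [ 579.61716644 -164.60957187  197.7684111 ]
```

Cap fully down (134.0 mm, hard stop at 12–15 N) and released. On to the knob.

```bash
python3 -m pendant '[[0.011,-0.026,0,0,0,0],[0.011,-0.026,0,0,0,0],[0.011,-0.026,0,0,0,0],[0.011,-0.027,0.02,0,0,0],[0,0,0.03,0,0,0],[0,0,0.02,0,0,0],[0,0,0,0,0,0],[0,0,0,0,0,0]]' 0.055 40
python3 - <<'E'
from h import *
import cv2
s=sense();R=np.array(s['orientation']);print(R.T@(np.array([520,-261.5,36])-s['ee_pos']),s['ee_pos'])
c=camera_info('wrist');im=snapshot('wrist');np.savez('w2.npz',im=im,**c)
cv2.imwrite('pics/w2.png',cv2.cvtColor(im,cv2.COLOR_RGB2BGR))
E
```

```text
clock: 6.07
ee_pos: [516.6, -259.8, 122.8]
orientation: [[-0.987, 0.161, -0.003], [0.161, 0.987, 0.001], [0.003, 0.0, -1.0]]
ft_force: [2.0, -0.0, 0.9]
gripper_width: 0.642
grip_force: 0.0
[-3.91199746 -1.20287074 86.74393746] [ 516.61683141 -259.76831759  122.75722883]
```

View pics/w2.png

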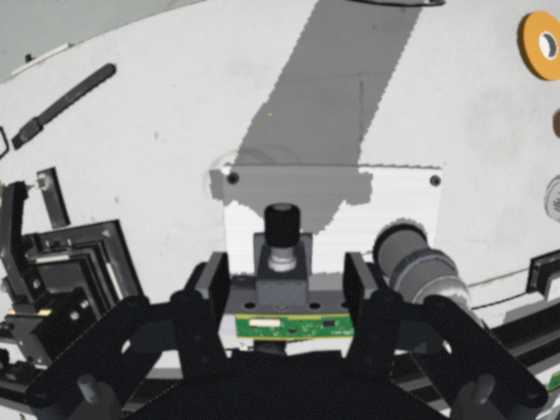

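The knob is at about (282,225), midway between the open fingers, with its rear-top edge at about row 247. The canister is clear of the fingers.

```bash
python3 - <<'E'
from h import *
w=np.load('w2.npz')
g=w['im'].astype(int).sum(2)
for r in(215,222,230,238):
    k=np.where(g[r,255:310]<130)[0]+255;print(r,k.min(),k.max())
k=np.where(g[190:265,282]<130)[0]+190;print(k)
print('axis',wplane(w,(282,225),60),'rear',wplane(w,(282,247),65),'front low',wplane(w,(282,203),45))
s=sense();R=np.array(s['orientation']);print(R.T@(np.array([520,-261.5,36])-s['ee_pos']),s['ee_pos'])
E
```

```text
215 265 298
222 266 298
230 266 298
238 265 298
[211 212 213 214 215 216 217 218 219 220 221 222 223 224 225 226 227 228
 229 230 231 232 233 234 235 236 237 238 239 240 241 242 243 244 245 246]
axis [ 518.17410696 -262.58484737   60.        ] rear [ 531.9722183  -264.83777732   65.        ] front low [ 507.21444013 -260.93108365   45.        ]
[-2.40313499 -0.94122815 88.18651634] [ 517.81967877 -260.18580921  124.1875373 ]
```

```bash
python3 -m pendant '[[-0.001,-0.001,0.02,0,0,0],[0,-0.0007,0.025,0,0,0],[0,0,0.022,0,0,0],[0,0,0.012,0,0,0],[0,0,0.008,0,0,0],[0,0,0,0,0,0],[0,0,0,0,0,0]]'
python3 -m pendant '[[0,0,0,0,0,0],[0,0,0,0,0,0],[0,0,0,0,0,0],[0,0,0,0,0,0],[0,0,0,0,0,0],[0,0,0,0,0,0]]' 0.01 60
```

```text
clock: 6.7
ee_pos: [519.2, -262.6, 37.8]
orientation: [[-0.987, 0.161, 0.001], [0.161, 0.987, -0.001], [-0.001, -0.0, -1.0]]
ft_force: [0.2, 0.6, 0.9]
gripper_width: 0.646
grip_force: 0.0
clock: 7.2
ee_pos: [519.2, -263.1, 38.2]
orientation: [[-0.987, 0.161, 0.002], [0.161, 0.987, -0.001], [-0.002, -0.0, -1.0]]
ft_force: [-1.3, -0.1, 5.7]
gripper_width: 0.263
grip_force: 58.6
```

Gripped at 59 N, opening about 22.5 mm on the fluted knob. Pulling back along tool +x.

```bash
python3 -m pendant '[[0.002,0,0,0,0,0],[0.002,0,0,0,0,0],[0.002,0,0,0,0,0],[0.002,0,0,0,0,0],[0.002,0,0,0,0,0],[0,0,0,0,0,0]]' - 80| egrep 'pos|ft|grip'
python3 -m pendant '[[0.002,0,0,0,0,0],[0.002,0,0,0,0,0],[0.002,0,0,0,0,0],[0.002,0,0,0,0,0],[0,0,0,0,0,0]]'| egrep 'pos|ft|grip'
python3 -m pendant '[[0.001,0,0,0,0,0],[0.001,0,0,0,0,0],[0,0,0,0,0,0]]'| egrep 'pos|ft|grip'
python3 -m pendant '[[0.001,0,0,0,0,0],[0,0,0,0,0,0]]'| egrep 'pos|ft|grip'
```

```text
ee_pos: [510.6, -261.6, 38.3]
ft_force: [5.1, -1.8, 4.1]
gripper_width: 0.252
grip_force: 78.4
ee_pos: [503.4, -260.4, 38.3]
ft_force: [7.5, -3.4, 3.2]
gripper_width: 0.253
grip_force: 78.3
ee_pos: [501.8, -260.1, 38.3]
ft_force: [7.2, -3.6, 3.0]
gripper_width: 0.257
grip_force: 78.3
ee_pos: [500.9, -260.0, 38.3]
ft_force: [7.7, -3.2, 2.9]
gripper_width: 0.258
grip_force: 78.2
```

```bash
for i in 1 2 3 ; do python3 -m pendant '[[0.001,0,0,0,0,0],[0,0,0,0,0,0]]'| egrep 'pos|ft'; done; python3 -m pendant '[[0,0,0,0,0,0],[0,0,0,0,0,0]]'| egrep 'pos|ft'
```

```text
ee_pos: [500.0, -259.9, 38.3]
ft_force: [8.5, -2.9, 2.5]
ee_pos: [499.4, -259.8, 38.4]
ft_force: [9.0, -3.8, 1.4]
ee_pos: [499.4, -259.8, 38.4]
ft_force: [11.9, -4.9, -1.4]
ee_pos: [499.4, -259.8, 38.4]
ft_force: [11.2, -3.9, -1.3]
```

Travel 20.1 mm and it has stopped, with force rising above the 8.5 N spring: it is on the rear stop. One check picture.

```bash
python3 - <<'E'
from h import *
import cv2
a=snapshot('wrist');b=snapshot('scene')[170:320,190:440]
cv2.imwrite('pics/e.png',cv2.cvtColor(np.vstack([cv2.resize(a,(400,300)),cv2.resize(b,(400,240))]),cv2.COLOR_RGB2BGR))
s=sense();print(s['clock'],s['ft_force'],s['grip_force'])
E
```

```text
9.3 [11.28894094 -3.54682051 -1.39186856] 78.5325300693512
```

View pics/e.png

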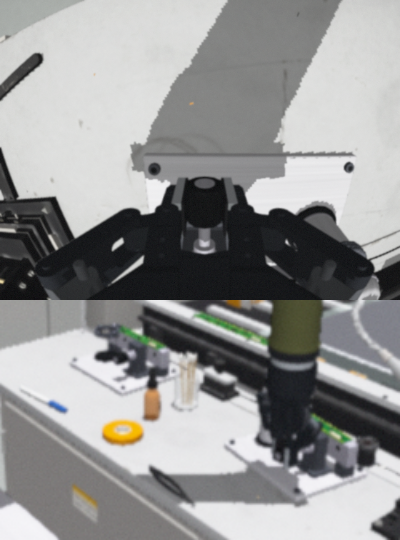

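The knob is held between the pads at (205,195) in the picture, with the silver shaft drawn out. The bystanders and the other station are undisturbed. Handing in.

```bash
python3 -c "
from cell import *
print(finish_job())"
```

```text
the job is handed in; nothing more can be done
None
```

Job handed in at about 9.3 s: the cap was pressed to its stop and released, and the plunger knob is gripped at about 78 N on its rear stop (20 mm travel), with the other station and the loose items untouched. I did not check in a picture that the cap came back up.

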